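# Gauge the pad gap of a brake caliper with a feeler

## Robot

A 7-joint arm with a two-finger parallel gripper is mounted at the origin on the work surface. World frame = base frame: x ahead of the robot, y to its left, z up, the work surface at z = 0. Lengths are in m, angles in rad, forces in N, time in s.
With the tool pointing down it reaches from about 0.4 to 0.9 m from the base axis. Payload 5.6 kg.
Tool frame: the origin (TCP) lies midway between the tips of the shut fingers; the grasp point (between the pads) lies 19 mm behind it; z points along the fingers, y is the line along which they close (so a half turn about z gives the same grasp; the last joint's range is limited). The gripper opens to 92 mm and grips with 3 to 60 N. Pads are 20 mm wide; open, the fingers measure 128 mm over their backs; the gripper's body (75 mm by 189 mm) begins 69 mm behind the grasp point.
Start: joints at [1.21, 0.468, -0.012, 1.603, 0.006, 1.071, -0.056], TCP at [0.203, -0.617, 0.215] pointing down, gripper open.
Joint ranges: [-2.53, 2.53], [-0.31, 2.02], [-1.57, 1.55], [0.28, 2.44], [-1.29, 4.43], [0.15, 1.84], [-2.92, 2.92]. Speed limits (rad/s): [2.57, 2.57, 3.14, 3.14, 3.14, 3.14, 3.14].

## Interface

Orientations are given as a 3x3 rotation matrix whose columns are the frame's x, y, z axes.
In Python, from station import env, effector, solver, viewer, workorder, search_frame, tip_of gives the robot as it stands. Calls block until the motion is done:
- env.reach(position, orientation): joint-space move of the TCP to a pose.
- env.movel(position, frame=None, rate=0.15): straight line of the TCP; frame=None keeps the orientation; rate is the mean speed in m/s.
- env.goto_joints(angles): joint-space move.
- effector.release() and effector.grasp(squeeze=None): open the fingers fully, or close them until they stop; squeeze is the grip in N (None keeps the last).
- env.pause(seconds).
- solver.inverse_kinematics(position, orientation): joint angles nearest the present ones, or None.
- env.sense(): the state.
- viewer.read_camera(name): name is "scene" or "top"; returns (picture, depth): 384x512x3 uint8, red, green, blue; 384x512 float32, m along the optical axis (not along the pixel's ray), 0 where there is no reading.
- viewer.camera_info(name): a dict with "intrinsics" (3x3 intrinsics, pixels), "eye" and "rotation" of the camera in the world. Camera axes: x right, y up, looking along -z (the intrinsics and any distortion apply to the point x, -y, -z); pixel columns grow to the right and rows downward; lengths in m; the calibration is good to about 2 mm. A picture is of the moment at which its call begins. camera_info takes no time and is no camera call.
A pose or a line that the arm cannot do raises env.PlanningError and nothing moves.
- workorder.finish_job(): hands the job in; it is judged then, once.
Trained networks look in the newest picture that a camera, given by its name, has taken for a name from the list of things; names that differ only in an ending like _2 or _b are one class to them, and where a whole thing is asked for, a point or a joint stands for the part that bears it (a point fixed in the world has none). Each returns a list of dicts, best first, with "score" (0 to 1); they miss things now and then, are a little off and sometimes report something else, mostly with a low value. They report only what shows in the picture. A call takes as long as a camera call. They do not tell look-alikes from the thing itself.
- search_frame(camera, name): "at" ([x, y, z] in m, in world coordinates, good to about 4 mm: the middle of the surface that is visible of it).
- tip_of(camera, name): "at" ([x, y, z] in m, in world coordinates, good to about 4 mm: a listed point, or the origin of a listed thing).
The state is a dict: "t": time; "joint_positions": joint angles; "joint_velocities": joint speeds; "tau": joint torques, N m; "ee_pos": TCP position; "tcp_rot": TCP orientation; "wrist_force": force on the tool from outside, world axes, zero at the start; "moment": the same for the moment, N m; "gripper_width": finger opening in m; "grasp_force": force on a finger pad.
Only numpy, scipy, OpenCV 4.12 (cv2) and the standard library are available. Lean on these libraries where they do the work, as an engineer would, in place of code of your own. Each camera call takes 0.05 s, during which the arm holds its last target. There are 200 camera calls.

## Task

Check the gap between the two brake pads of the caliper on the bench. Of the three steel feelers standing in wooden blocks, take the one that fits the gap with a light drag (the medium one: the thin one is slack, the thick one will not enter), slide it down between the pads while holding it until its foot rests on the bottom of the slot, and leave it standing there upright. Leave the other two feelers where they are.

Things in the scene. Friction and masses are not known exactly. Their poses are not given: they have to be found in the camera images.
- caliper: Bare aluminium brake caliper, 130 (x) x 134 (y) x 85 mm high, fixed; its disc slot runs along x, open upward, floor 20 mm up. Origin: centre of underside, z up. Two dark pads (70 mm in x, tops 75 mm up) leave an 8 mm gap at y = 0, sloping open to 24 mm over their top 14 mm. Each yields up to 9 mm outward in y (2.5 N + 0.25 N/mm), so a 10 mm plate drags lightly and gets centred.
- feeler_medium: Plain steel paddle 10 mm thick (y), upright in a fixed wooden block (66 x 38 x 35 mm, same yaw, slot 30 mm deep with 2 mm slack per face). Blade 50 mm wide (x), 76 mm high, lowest 8 mm only 4 mm thick; above it a neck to grip, 30 mm wide, up to 130 mm. Origin: centre of its foot, 5 mm above the bench at the start; z up. 0.14 kg. It fits: insert with its y along the caliper's y, either way round.
- feeler_thin: Plain steel paddle 4 mm thick (y), upright in a fixed wooden block (66 x 32 x 35 mm, same yaw, slot 30 mm deep with 2 mm slack per face). Blade 50 mm wide (x), 76 mm high; above it a neck to grip, 30 mm wide, up to 130 mm. Origin: centre of its foot, 5 mm above the bench at the start; z up. 0.06 kg. Too thin; leave it in its block.
- feeler_thick: Plain steel paddle 30 mm thick (y), upright in a fixed wooden block (66 x 58 x 35 mm, same yaw, slot 30 mm deep with 2 mm slack per face). Blade 50 mm wide (x), 76 mm high, lowest 8 mm only 24 mm thick; above it a neck to grip, 30 mm wide, up to 130 mm. Origin: centre of its foot, 5 mm above the bench at the start; z up. 0.4 kg. Too thick; leave it in its block.
There are look-alikes about, which are no part of the job. Leave any pink or red look-alike of the feeler_medium alone.

How it is judged:
On the way, in this order (a step that is already met when the one before it is completed fails the run):
1. the medium feeler is held up, its foot more than 60 mm above the bench (height (world z) of feeler_medium above 0.06 m and contact force between the fingers and feeler_medium above 0.5 N), for 0.1 s.
2. still held, it is slid down between the pads, its foot lower than 55 mm above the caliper's underside, and drags on them with more than 0.5 N (x of feeler_medium in the frame of caliper between -0.02 and 0.02 m and y of feeler_medium in the frame of caliper between -0.013 and 0.013 m and z of feeler_medium in the frame of caliper below 0.055 m and contact force between the fingers and feeler_medium above 0.5 N and contact force between feeler_medium and caliper above 0.5 N), for 0.1 s.
At the end, for the whole second after the job is handed in: The medium feeler stands let go and at rest between the pads: foot under 30 mm above the caliper's underside, within 20 mm (x) and 12 mm (y) of the slot's middle, within 0.2 rad of upright and of the slot's direction; the thin and thick feelers within 30 mm of their starts (x of feeler_medium in the frame of caliper between -0.02 and 0.02 m and y of feeler_medium in the frame of caliper between -0.012 and 0.012 m and z of feeler_medium in the frame of caliper between 0.015 and 0.03 m and angle between feeler_medium's own z axis and vertical below 0.2 rad and angle between the y axis of feeler_medium and the y axis of caliper, either way round below 0.2 rad and linear speed of feeler_medium below 0.02 m/s and distance of each of feeler_thin, feeler_thick from where it was at the start of the episode below 0.03 m); the robot touches nothing.
It fails at once if the thin feeler is taken from its place (moved more than 30 mm) (distance of feeler_thin from where it was at the start of the episode above 0.03 m).
It fails at once if the thick feeler is taken from its place (moved more than 30 mm) (distance of feeler_thick from where it was at the start of the episode above 0.03 m).
It also fails if it takes over 38 s, if anything falls off the work surface, if the arm or the gripper's body presses on something with over 40 N, if the wrist force passes 120 N, or if a joint passes its speed limit or range.

## Working session

There is one attempt and no reset: what is moved stays moved. The work goes in short steps, each a Python script; the robot and the scene stay as the last script left them, time stands still between calls to the robot, and variables do not carry over. Pictures are saved under pics/ and viewed, at most 10 in all, crops included, and the job is handed in when it is done.

```bash
mkdir -p pics; cat > h.py <<'E'
import numpy as np, cv2
from station import env, effector, solver, viewer, workorder, search_frame, tip_of
def cloud(c,d):
    i=viewer.camera_info(c);K=np.array(i["intrinsics"]);v,u=np.mgrid[:384,:512]
    p=np.stack([(u-K[0,2])/K[0,0]*d,-(v-K[1,2])/K[1,1]*d,-d],-1)
    return p@np.array(i["rotation"]).T+np.array(i["eye"])
def px(c,P):
    i=viewer.camera_info(c);K=np.array(i["intrinsics"]);q=(np.array(P)-i["eye"])@np.array(i["rotation"])
    return (K[0,2]-K[0,0]*q[0]/q[2]).round(), (K[1,2]+K[1,1]*q[1]/q[2]).round()
E
python3 - <<'E'
from h import *
np.set_printoptions(precision=4,suppress=True)
for c in("scene","top"):
    im,d=viewer.read_camera(c);print(c,viewer.camera_info(c))
    cv2.imwrite(f"pics/{c}0.png",im[...,::-1]);np.savez(f"{c}0.npz",im=im,d=d)
    for n in("caliper","feeler_medium","feeler_thin","feeler_thick"):
        for r in tip_of(c,n)[:4]: print(n,"tip",r["score"],np.array(r["at"]),px(c,r["at"]))
print(env.sense()["t"])
E
```

```text
scene {'intrinsics': array([[486.5124,   0.    , 251.7759],
       [  0.    , 486.5124, 193.4315],
       [  0.    ,   0.    ,   1.    ]]), 'eye': array([1.0018, 0.5438, 0.7912]), 'rotation': array([[-0.7772, -0.4528,  0.437 ],
       [ 0.6292, -0.5682,  0.5303],
       [ 0.0082,  0.6871,  0.7265]])}
caliper tip 0.64 [ 0.4808 -0.2645 -0.0029] (np.float64(208.0), np.float64(134.0))
feeler_medium tip 0.82 [ 0.6325  0.1806 -0.0006] (np.float64(279.0), np.float64(283.0))
feeler_medium tip 0.81 [0.5318 0.151  0.0051] (np.float64(307.0), np.float64(245.0))
feeler_medium tip 0.57 [ 0.5748  0.2455 -0.0013] (np.float64(325.0), np.float64(289.0))
feeler_thin tip 0.82 [0.4858 0.0192 0.0101] (np.float64(281.0), np.float64(196.0))
feeler_thick tip 0.95 [0.4891 0.315  0.0048] (np.float64(383.0), np.float64(288.0))
top {'intrinsics': array([[494.4593,   0.    , 261.5754],
       [  0.    , 494.4593, 194.842 ],
       [  0.    ,   0.    ,   1.    ]]), 'eye': array([0.3216, 0.0274, 1.1458]), 'rotation': array([[-0.1023,  0.9717, -0.2131],
       [-0.9948, -0.1004,  0.0196],
       [-0.0024,  0.214 ,  0.9768]])}
caliper tip 0.58 [ 0.4756 -0.2629  0.0001] (np.float64(379.0), np.float64(223.0))
feeler_medium tip 0.85 [ 0.637   0.1842 -0.0019] (np.float64(184.0), np.float64(176.0))
feeler_medium tip 0.64 [0.533  0.1585 0.004 ] (np.float64(198.0), np.float64(217.0))
feeler_medium tip 0.54 [ 0.5768  0.2463 -0.0017] (np.float64(160.0), np.float64(203.0))
feeler_thin tip 0.43 [0.487  0.0197 0.0039] (np.float64(259.0), np.float64(230.0))
feeler_thick tip 0.8 [0.489  0.3158 0.0074] (np.float64(131.0), np.float64(242.0))
0.5
```

View pics/scene0.png

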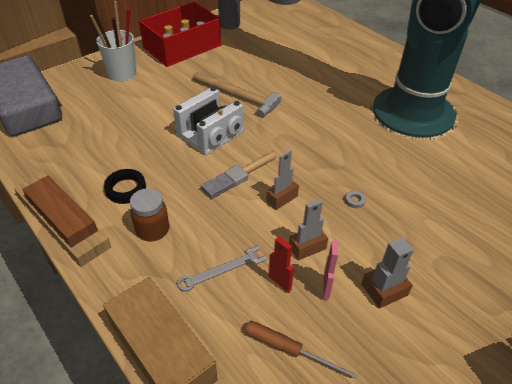

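View pics/top0.png

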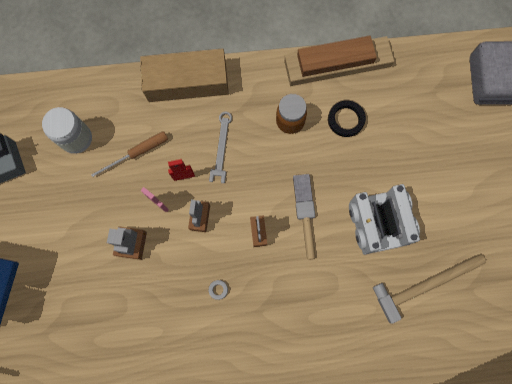

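Candidates for the medium feeler in the scene view:
- Grey in a block at (308,230): between the thin and thick ones in size, so this is my choice.
- Red look-alike at (281,265) and pink look-alike at (331,270): no block, leave alone.
- Thin at (284,180) and thick at (390,270): leave in their blocks.

The caliper is at (209,120) in the scene view and (385,218) in the top view.

```bash
python3 - <<'E'
from h import *
np.set_printoptions(precision=4,suppress=True)
C={}
for c in("scene","top"):
    z=np.load(c+"0.npz");C[c]=(cloud(c,z["d"])[z["d"]>0]);
def rect(P,xy,r,lo,hi,t):
    q=P[(np.hypot(*(P[:,:2]-xy).T)<r)&(P[:,2]>lo)&(P[:,2]<hi)]
    if len(q)<5: print(t,len(q));return
    b=cv2.minAreaRect((q[:,:2]*1000).astype(np.float32));print(t,len(q),b,"zmax",q[:,2].max())
for c in list(C)+["both"]:
    P=C[c] if c in C else np.r_[C["scene"],C["top"]]
    rect(P,[.532,.155],.05,.03,.04,c+" blocktop"); rect(P,[.532,.155],.05,.015,.04,c+" block");rect(P,[.532,.155],.05,.09,.15,c+" neck");rect(P,[.532,.155],.05,.126,.14,c+" necktop")
    rect(P,[.478,-.263],.12,.02,.1,c+" cal");rect(P,[.478,-.263],.12,.08,.09,c+" caltop")
z=np.load("scene0.npz")["im"][100:320,160:430,::-1]
t=np.load("top0.npz")["im"][170:270,330:440,::-1]
f=lambda a,s:cv2.resize(a,None,fx=s,fy=s,interpolation=cv2.INTER_CUBIC)
a=f(z[90:200,70:190],3.6);b=f(t,3.6);h=max(a.shape[0],b.shape[0]);
cv2.imwrite("pics/crop.png",np.hstack([np.pad(x,((0,h-x.shape[0]),(0,0),(0,0))) for x in(a,b)])[:, :800])
E
```

```text
scene blocktop 352 ((534.7208862304688, 155.27078247070312), (39.35493087768555, 68.10562896728516), 74.65562438964844) zmax 0.039837656298537416
scene block 523 ((534.756103515625, 154.85357666015625), (39.878448486328125, 68.25868225097656), 75.79381561279297) zmax 0.039837656298537416
scene neck 333 ((534.8824462890625, 154.79202270507812), (12.81297492980957, 33.21476364135742), 76.42817687988281) zmax 0.13950182594898175
scene necktop 130 ((535.2562255859375, 154.33587646484375), (12.188468933105469, 31.048423767089844), 76.88207244873047) zmax 0.13950182594898175
scene cal 2819 ((480.4261474609375, -253.85992431640625), (132.42166137695312, 128.28273010253906), 5.785961151123047) zmax 0.09913132592814478
scene caltop 811 ((481.2901611328125, -260.3021240234375), (130.81787109375, 114.8116226196289), 6.694082736968994) zmax 0.08996634969320882
top blocktop 231 ((533.173583984375, 154.1211395263672), (38.11515808105469, 66.35073852539062), 76.16899108886719) zmax 0.039807051759176204
top block 302 ((532.9434204101562, 154.2316131591797), (38.5390625, 66.57598876953125), 77.424507
[... 745 characters left out ...]
block 825 ((534.386474609375, 154.6279296875), (40.51496124267578, 69.01580810546875), 76.8877182006836) zmax 0.039837656298537416
both neck 461 ((534.8712158203125, 154.74539184570312), (12.908855438232422, 33.21476364135742), 76.42817687988281) zmax 0.13950182594898175
both necktop 210 ((534.4902954101562, 154.49522399902344), (12.22576904296875, 32.612640380859375), 76.88207244873047) zmax 0.13950182594898175
both cal 6069 ((479.9124755859375, -258.89630126953125), (134.49813842773438, 138.9698944091797), 6.393387317657471) zmax 0.09913132592814478
both caltop 2122 ((479.878662109375, -260.5070495605469), (133.92153930664062, 114.6401596069336), 6.477180004119873) zmax 0.08996634969320882
```

View pics/crop.png

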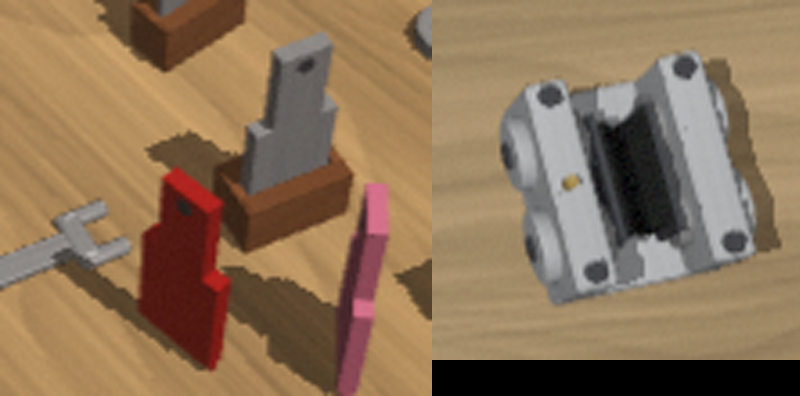

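The crop confirms the choice: grey feeler in its block with a 30 mm neck, centre (0.534, 0.154), thickness axis at 76.5°. The caliper is at yaw 6.4° with its slot along x. Next I'll find the pad gap from the saved depth, then grasp.

```bash
cat >> h.py <<'E'
def R(deg):  # tool down, closing axis y at deg
    a=np.deg2rad(deg);y=np.array([np.cos(a),np.sin(a),0]);z=np.array([0,0,-1.]);return np.stack([np.cross(y,z),y,z],1)
def pick(p,deg):
    q0=np.array(env.sense()["joint_positions"]);o=[]
    for d in(deg,deg-180):
        q=solver.inverse_kinematics(p,R(d))
        if q is not None:o.append((np.abs(np.array(q)-q0).max(),d))
    print("ik",o);return R(min(o)[1]),min(o)[1]
E
python3 - <<'E'
from h import *
np.set_printoptions(precision=4,suppress=True)
a=np.deg2rad(6.4);M=np.array([[np.cos(a),-np.sin(a)],[np.sin(a),np.cos(a)]])
for c in("scene","top"):
    d=np.load(c+"0.npz")["d"];P=cloud(c,d)[d>0];xy=(P[:,:2]-[.479,-.2605])@M
    print(c)
    for y in np.arange(-.036,.037,.003):
        k=(abs(xy[:,0])<.03)&(abs(xy[:,1]-y)<.0015)
        print("%.3f %s"%(y,np.median(P[k,2]).round(4) if k.any() else None),end="; ")
p=np.array([.5338,.1544,.2]);r,d=pick(p,76.5)
env.reach(p,r);effector.release();p[2]=.099;env.movel(p,rate=.1)
effector.grasp(25);s=env.sense();print(d,s["t"],s["ee_pos"],s["gripper_width"],s["grasp_force"],s["wrist_force"])
E
```

```text
scene
-0.036 0.0866; -0.033 0.0846; -0.030 0.0784; -0.027 0.0787; -0.024 0.0749; -0.021 0.0762; -0.018 0.0769; -0.015 0.0764; -0.012 0.0744; -0.009 0.0689; -0.006 0.0655; -0.003 0.0643; 0.000 None; 0.003 None; 0.006 None; 0.009 0.0748; 0.012 0.0759; 0.015 0.0768; 0.018 0.0777; 0.021 0.0779; 0.024 None; 0.027 0.0845; 0.030 0.0854; 0.033 0.0864; 0.036 0.087; top
-0.036 0.0833; -0.033 0.0829; -0.030 0.07; -0.027 0.0608; -0.024 0.0623; -0.021 0.0718; -0.018 0.0729; -0.015 0.0733; -0.012 0.0709; -0.009 0.067; -0.006 0.0542; -0.003 0.049; 0.000 None; 0.003 0.0603; 0.006 0.064; 0.009 0.0691; 0.012 0.0731; 0.015 0.0739; 0.018 0.0676; 0.021 0.0608; 0.024 0.0611; 0.027 0.0789; 0.030 0.082; 0.033 0.0833; 0.036 0.0841; ik [(np.float64(1.1079881876457292), 76.5), (np.float64(2.369364919342832), -103.5)]
76.5 6.0333 [0.5338 0.1544 0.099 ] 0.009679608144964935 24.995394945144653 [ 0.6422 -0.3753 -0.5266]
```

Grasped at 9.7 mm, which matches the medium feeler. The gap centre is at y ≈ -1.5 mm in my caliper frame.

```bash
python3 - <<'E'
from h import *
np.set_printoptions(precision=4,suppress=True)
def st(t):
    s=env.sense();print(t,round(s["t"],2),s["ee_pos"],round(s["gripper_width"],4),round(s["grasp_force"],1),s["wrist_force"])
env.movel([.5338,.1544,.262],rate=.12);st("lift")
r,d=pick([.4792,-.262,.262],96.4)
env.reach([.4792,-.262,.262],r);st("over");print(d)
im,dp=viewer.read_camera("scene");im2,_=viewer.read_camera("top")
cv2.imwrite("pics/over.png",np.hstack([cv2.resize(im[20:170,120:290,::-1],None,fx=2.3,fy=2.3),cv2.resize(im2[120:270,320:490,::-1],None,fx=2.3,fy=2.3)]))
E
```

```text
lift 7.54 [0.5334 0.1542 0.2613] 0.0099 25.0 [-0.2827 -0.1946 -2.7602]
ik [(np.float64(1.0504040373140873), 96.4), (np.float64(1.737500825609853), -83.6)]
over 9.09 [ 0.4797 -0.2607  0.2622] 0.0097 25.0 [-0.09   0.41  -1.299]
96.4
```

View pics/over.png

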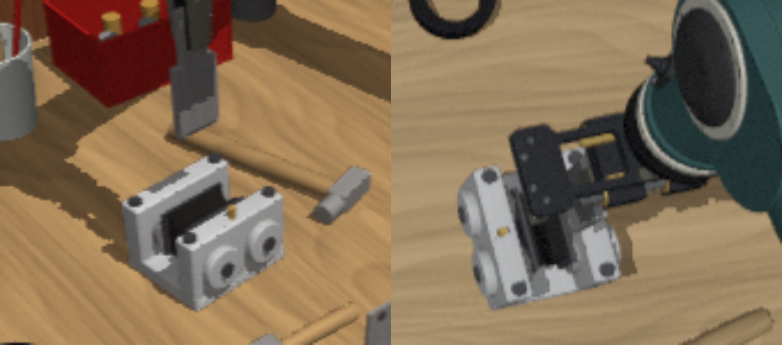

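The feeler is held upright with its foot clear above the slot: (195,130) in the left crop. Now I'll descend, checking forces on the way.

```bash
python3 - <<'E'
from h import *
np.set_printoptions(precision=4,suppress=True)
for z,v in((.185,.12),(.165,.05),(.145,.05),(.13,.04),(.119,.04),(.116,.03),(.114,.03)):
    env.movel([.4792,-.262,z],rate=v);s=env.sense()
    print(z,round(s["t"],2),s["ee_pos"],round(s["gripper_width"],4),round(s["grasp_force"],1),s["wrist_force"])
    if abs(s["wrist_force"][2])>15 or np.hypot(*s["wrist_force"][:2])>15: print("stop");break
env.pause(.2);im,dp=viewer.read_camera("scene")
cv2.imwrite("pics/in.png",cv2.resize(im[70:170,140:270,::-1],None,fx=4,fy=4))
E
```

```text
0.185 9.98 [ 0.4798 -0.2619  0.1856] 0.01 25.0 [ 0.1761  0.5309 -0.9366]
0.165 10.53 [ 0.4792 -0.2619  0.1649] 0.0099 25.0 [ 0.1656 -0.3688 -1.0435]
0.145 11.08 [ 0.4792 -0.2619  0.1444] 0.0101 25.0 [ 1.7182 -0.8203 -4.8333]
0.13 11.61 [ 0.4789 -0.262   0.1293] 0.0101 25.0 [ 1.8691 -0.7177 -3.7764]
0.119 12.03 [ 0.479  -0.262   0.1183] 0.0099 25.0 [ 1.8569 -0.7671 -4.3649]
0.116 12.28 [ 0.4792 -0.262   0.1158] 0.0098 25.0 [ 1.8047  0.2439 -3.8656]
0.114 12.53 [ 0.4793 -0.262   0.114 ] 0.0099 25.0 [ 1.1511  0.355  -1.2989]
```

View pics/in.png

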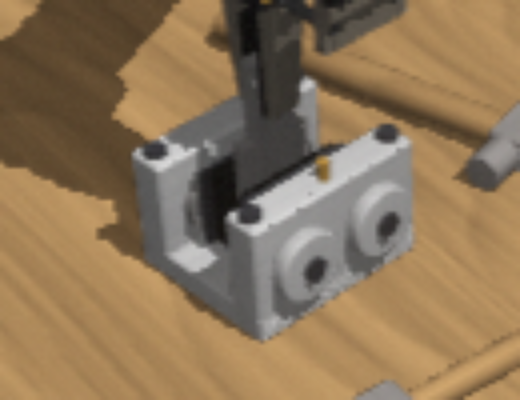

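```bash
python3 - <<'E'
from h import *
np.set_printoptions(precision=4,suppress=True)
for z in(.113,.112):
    env.movel([.4792,-.262,z],rate=.03);s=env.sense();print(z,s["ee_pos"],s["wrist_force"])
    if s["wrist_force"][2]>10:break
env.pause(.2);effector.release();env.pause(.3);env.movel([.4792,-.262,.30],rate=.12)
q=np.array(env.sense()["joint_positions"]);q[0]+=.7;env.goto_joints(q);env.pause(.3)
s=env.sense();print(s["t"],s["ee_pos"],s["wrist_force"])
a=np.deg2rad(6.4);M=np.array([[np.cos(a),-np.sin(a)],[np.sin(a),np.cos(a)]])
ims=[]
for c in("scene","top"):
    im,d=viewer.read_camera(c);ims.append(im);P=cloud(c,d)[d>0];xy=(P[:,:2]-[.4792,-.262])@M
    k=(np.hypot(*xy.T)<.05)&(P[:,2]>.105)&(P[:,2]<.2);q=P[k]
    print(c,k.sum(),cv2.minAreaRect((xy[k]*1000).astype(np.float32)) if k.sum()>5 else 0, np.percentile(q[:,2],[1,50,99]) if k.any() else 0)
cv2.imwrite("pics/end.png",np.hstack([cv2.resize(ims[0][70:170,140:270,::-1],None,fx=3,fy=3),cv2.resize(ims[1][170:270,320:450,::-1],None,fx=3,fy=3)]))
E
```

```text
0.113 [ 0.4794 -0.262   0.1139] [-0.616  -0.0747  6.597 ]
0.112 [ 0.4796 -0.262   0.1139] [-2.9597  1.423  14.1096]
18.4583 [ 0.1983 -0.5085  0.2994] [ 0.5938  1.0374 -0.3404]
scene 240 ((0.8072681427001953, 0.8478603363037109), (15.243632316589355, 33.402626037597656), 85.80724334716797) [0.1065 0.1331 0.1533]
top 167 ((-0.5820350646972656, 0.9218401908874512), (30.21280288696289, 11.288994789123535), 0.6510589718818665) [0.1057 0.142  0.152 ]
```

View pics/end.png

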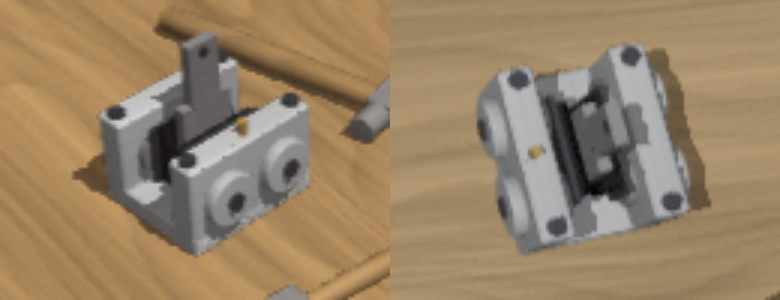

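The feeler stands upright between the pads, at (195,95) in the left view and (595,130) in the right. It is centred within 1 mm of my slot centre and its top is at about 0.15 m, so it rests on the slot floor. The arm is clear.

```bash
python3 -c "
from station import workorder
print(workorder.finish_job())"
```

```text
the job is handed in; nothing more can be done
None
```

The medium feeler is standing upright on the slot floor between the pads, let go, with the other two feelers never touched; the job is handed in, though no verdict came back.

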